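# Make up a candle tub and a planting box

## Task

Make up two gift kits from the stock on the bench. In the round tub, lay the wood slice flat on the bottom, stand the short candle upright in the middle of the slice, and snap the lid fully home on the tub. In the wooden gift box, stand the tall candle in one compartment and the smaller clay pot in the other, both upright on the floor of the box; leave the larger clay pot where it stands, and let go of everything at the end.

Things in the scene. Friction and masses are not known exactly. Their poses are not given: they have to be found in the camera images.
- tub: Round pale grey plastic tub, open at the top, fixed to the bench. Outside diameter 136 mm, height 64 mm, wall 4 mm (clear inside diameter at least 124 mm), inner floor 4 mm above its underside. Three small grey spring catches (round noses) stand about 4 mm inward from the inside wall, 4 mm below the rim. Origin: centre of the underside; z up.
- lid: Round pale grey lid, plug down, 80 g. Origin: centre of underside, z up. Plug cone, diameter 104 mm at 0 to 120 mm at 10 mm height, snap groove above 12; flange diameter 140, from 19 to 22; round knob diameter 28, from 22 to 42. Set in the tub it rests on the catches, flange 8 to 10 mm over the rim; pushed straight down with 6 to 10 N it snaps home, flange on rim, origin 45 mm above the tub's.
- wood_slice: Slice of a branch: flat disc, dark bark edge, pale top with growth rings, diameter 56 mm, 14 mm thick. Origin: centre of the underside, z up. About 30 g.
- short_candle: Short ivory candle, the lower of the two: diameter 40 mm, height 22 mm, with a thin black wick that can be seen but not touched. Origin: centre of the underside, z up. About 30 g. On the slice in the tub its top stays under the lid.
- tall_candle: Tall ivory candle: diameter 50 mm, height 75 mm, wick likewise. Origin: centre of the underside, z up. About 130 g.
- small_pot: The smaller of two empty clay flower pots: height 50 mm, foot diameter 40 mm, with a thicker straight collar of diameter 56 mm over its upper 19 mm; open top, wall 4 mm. Origin: centre of the underside, z up. About 70 g.
- large_pot: The larger clay flower pot, same shape: height 68 mm, collar diameter 76 mm. Loose, to be left where it stands. Origin: centre of the underside, z up.
- gift_box: Open shallow box of pale wood, fixed to the bench, 124 mm (its x) by 236 mm (its y), 40 mm high, walls and floor 6 mm thick, with a partition 6 mm wide across its middle (y = 0), lower than the walls: two equal compartments, 112 by 109 mm inside, centres at y = +57.5 and -57.5 mm. Origin: centre of the underside, z up.
Things that resemble listed ones, but are neither listed nor needed, are in the scene too. Leave any blue or orange look-alike of the short_candle alone.

How it is judged:
At the end, for the whole second after the job is handed in: In the tub: slice flat on the floor, short candle upright on it within 15 mm of its centre, lid level, within 8 mm of centre and 2.5 mm of its seated height. In the gift box: tall candle and small pot upright (0.1 rad) on the floor, one per compartment. All at rest (horizontal distance between wood_slice and tub below 0.036 m and z of wood_slice in the frame of tub between 0.001 and 0.008 m and angle between each of wood_slice, short_candle, tall_candle, small_pot's own z axis and vertical below 0.1 rad and horizontal distance between short_candle and wood_slice below 0.015 m and z of short_candle in the frame of tub between 0.014 and 0.022 m and horizontal distance between lid and tub below 0.008 m and z of lid in the frame of tub between 0.04 and 0.0475 m and angle between lid's own z axis and vertical below 0.05 rad and x of tall_candle in the frame of gift_box between -0.045 and 0.045 m and y of tall_candle in the frame of gift_box between -0.1 and 0.1 m and z of tall_candle in the frame of gift_box between 0.002 and 0.01 m and x of small_pot in the frame of gift_box between -0.045 and 0.045 m and y of small_pot in the frame of gift_box between -0.1 and 0.1 m and z of small_pot in the frame of gift_box between 0.002 and 0.01 m and ((y of tall_candle in the frame of gift_box above 0.018 m and y of small_pot in the frame of gift_box below -0.018 m) or (y of tall_candle in the frame of gift_box below -0.018 m and y of small_pot in the frame of gift_box above 0.018 m)) and linear speed of each of wood_slice, short_candle, tall_candle, small_pot, lid below 0.02 m/s); the robot touches nothing.
It fails at once if the larger clay pot is moved more than 20 mm or tipped (distance of large_pot from where it was at the start of the episode above 0.02 m or angle between large_pot's own z axis and vertical above 0.3 rad).
It also fails if it takes over 122 s, if anything falls off the work surface, if the arm or the gripper's body presses on something with over 40 N, if the wrist force passes 120 N, or if a joint passes its speed limit or range.

## Robot

A 6-joint arm with a two-finger parallel gripper is mounted at the origin on the work surface. World frame = base frame: x ahead of the robot, y to its left, z up, the work surface at z = 0. Lengths are in m, angles in rad, forces in N, time in s.
With the tool pointing down it reaches from about 0.425 to 0.95 m from the base axis. Payload 3.5 kg.
Tool frame: the origin (TCP) lies on the centre line of the jaws, within the pads' length; the fingertips stand 14 mm ahead of it and the grasp point (between the pads) lies 5 mm behind it (ctrl.finger_overhang is the distance from the TCP to the fingertips, in m); z points along the fingers, y is the line along which they close (so a half turn about z gives the same grasp; the last joint's range is limited). The gripper opens to 85 mm and grips with 20 to 120 N. Pads are 22 mm wide; open, the fingers measure 114 mm over their backs; the gripper's body (76 mm by 85 mm) begins 54 mm behind the grasp point. The pads swing forward as they close: fully open they stand 13 mm farther back than shut.
Start: joints at [-1.254, 0.286, 1.577, -0, 1.279, -0.15], TCP at [0.304, -0.603, 0.245] pointing down, gripper open.
Joint ranges: [-2.77, 2.77], [-0.9, 2.22], [0.21, 2.48], [-1.53, 4.67], [0.24, 2.81], [-2.84, 2.84]. Speed limits (rad/s): [2.79, 2.79, 3.14, 3.14, 3.14, 3.14].

## Interface

Orientations are given as a unit quaternion [x, y, z, w].
In Python, from plant import ctrl gives the robot as it stands.
- The arm moves only by the tool send_rows, never from a script. Its argument "moves" is text: rows parted by semicolons, each of 7 numbers parted by spaces: the turn, a rotation vector about the tool's x, y, z in units of 360 degrees (1.0 is 360 degrees), then the shift along the tool's x, y, z in units of 20 cm (1.0 is 20 cm), then the gripper's target within -1 to 1 (fully open at 1, half-way at 0, shut at -1). A call has 1 to 12 rows; each row is the pose to reach, as a shift and turn from the pose commanded when the call began, along the tool's axes at that moment, turning the shorter way round; what a row does not reach only later rows make up. A row lasts 1/8 s, in which the tool goes at most 62.5 mm and 10.7 degrees, less where a joint would pass 70% of its speed; a pose out of reach is approached as far as the arm can. A call with a number of a shift or a turn outside -1 to 1 is refused whole. A call with a gripper value outside its range is refused whole. The fingers move at their own pace and stop on an object; "newtons" is the grip in N (left out, the last holds). Time passes only in rows, so rows that repeat a pose let the fingers close. It gives the time, the measured TCP pose, the force, the opening and the grip force at its end, in the units of the state.
- ctrl.get_state(): the state, without advancing time (a new reading comes with each control period).
- ctrl.read_camera(name): name is "side" or "top" or "wrist"; returns a dict with "image" (420x560x3 uint8, red, green, blue), "fovy" (degrees; the focal length in pixels is half the picture's height over the tangent of half this angle, whatever the lens; pixels are square), "cx", "cy" (the principal point, pixels), "distortion" ([k1, k2, p1, p2, k3] as OpenCV has them; the pictures are not rectified), "extrinsics" (4x4, takes a point from camera to world coordinates). Camera axes: x right, y up, looking along -z (the intrinsics and any distortion apply to the point x, -y, -z); pixel columns grow to the right and rows downward; lengths in m; the calibration is good to about 2 mm. A picture is of the moment at which its call begins. There is no depth.
- ctrl.sign_off(): hands the job in; it is judged then, once.
The state is a dict: "time": time; "qpos": joint angles; "dq": joint speeds; "joint_efforts": joint torques, N m; "eef_pos": TCP position; "tcp_rot": TCP orientation; "contact_force": force on the tool from outside, world axes, zero at the start; "wrist_torque": the same for the moment, N m; "opening": opening from 0.0 (shut) to 1.0 (fully open); "finger_force": force on a finger pad.
Only numpy, scipy, OpenCV 4.12 (cv2) and the standard library are available. Lean on these libraries where they do the work, as an engineer would, in place of code of your own. Each camera call takes 0.05 s, during which the arm holds its last target. There are 200 camera calls.

## Working session

There is one attempt and no reset: what is moved stays moved. The work goes in short steps, Python scripts to look and compute and a tool call to move; the robot and the scene stay as the last step left them, time stands still between calls to the robot, and variables do not carry over. Pictures are saved under pics/ and viewed, at most 14 in all, crops included, and the job is handed in when it is done.

Besides the shell and the picture viewer there is one more tool, called after "Emit:" as name(argument=value, ...) on one line, values as JSON. send_rows: Moves the arm, as the interface text tells. Its arguments: {"type":"object","properties":{"moves":{"type":"string"},"newtons":{"type":"number"}},"required":["moves"]}

```bash
mkdir -p pics; ls; cat > h.py <<'E'
import numpy as np, cv2
from plant import ctrl
from scipy.spatial.transform import Rotation as R
def cam(name, fn=None):
    c=ctrl.read_camera(name)
    if fn: cv2.imwrite('pics/'+fn, c['image'][:,:,::-1])
    return c
def K(c):
    f=210/np.tan(np.radians(c['fovy'])/2)
    return np.array([[f,0,c['cx']],[0,f,c['cy']],[0,0,1.]])
def ray(c,uv):
    p=cv2.undistortPoints(np.array(uv,float).reshape(-1,1,2),K(c),np.array(c['distortion'],float)).reshape(-1,2)
    d=np.c_[p[:,0],-p[:,1],-np.ones(len(p))]
    E=np.array(c['extrinsics']); return E[:3,3], d@E[:3,:3].T
def onz(c,uv,z):
    o,d=ray(c,uv); return o+d*((z-o[2])/d[:,2])[:,None]
def proj(c,P):
    E=np.array(c['extrinsics']); q=(np.array(P,float).reshape(-1,3)-E[:3,3])@E[:3,:3]
    return cv2.projectPoints(q*[1,-1,-1],np.zeros(3),np.zeros(3),K(c),np.array(c['distortion'],float))[0].reshape(-1,2)
def delta(P,yaw=None):
    "shift in tool units (20cm) from the present TCP to P"
    s=ctrl.get_state(); r=R.from_quat(s['tcp_rot'])
    return np.round(r.inv().apply(np.array(P)-s['eef_pos'])/0.2,4)
E
python3 - <<'E'
from h import *
for n in ['top','side','wrist']:
    c=cam(n,n+'0.png'); print(n,c['fovy'],c['cx'],c['cy'],c['distortion']); print(np.round(c['extrinsics'],3))
s=ctrl.get_state(); print(s, R.from_quat(s['tcp_rot']).as_matrix().round(3), ctrl.finger_overhang)
E
```

```text
pics
top 52.04693444278112 274.3126146357053 206.87236133105705 [-0.096187  0.        0.        0.        0.      ]
[[ 0.02   0.995 -0.094  0.402]
 [-1.     0.018 -0.021  0.002]
 [-0.019  0.094  0.995  0.979]
 [ 0.     0.     0.     1.   ]]
side 55.17053785001745 283.37774107135533 209.90449975519414 [-0.02079568  0.          0.          0.          0.        ]
[[-0.914  0.321 -0.247  0.291]
 [-0.405 -0.699  0.59   0.543]
 [ 0.017  0.639  0.769  0.737]
 [ 0.     0.     0.     1.   ]]
wrist 68.11561697175432 282.6400389203965 211.90480836107793 [0.00823104 0.         0.         0.         0.        ]
[[ 0.45   0.856  0.253  0.369]
 [-0.893  0.432  0.125 -0.57 ]
 [-0.002 -0.282  0.959  0.373]
 [ 0.     0.     0.     1.   ]]
{'time': 0.15, 'qpos': array([-1.25399684e+00,  2.87006121e-01,  1.57781032e+00,  4.46368015e-06,
        1.27861046e+00, -1.50011896e-01]), 'dq': array([ 0.00053056, -0.00233427, -0.0046223 ,  0.00098818,  0.00037335,
       -0.00167805]), 'joint_efforts': array([ 2.39890614e-03, -4.06607258e+01, -2.93139446e+01, -2.33701928e-05,
        4.00463017e-03, -7.36213597e-07]), 'eef_pos': array([ 0.30364838, -0.60231402,  0.24425207]), 'tcp_rot': array([ 9.72884069e-01,  2.31291476e-01, -7.42643323e-05, -9.14111544e-04]), 'contact_force': array([-0.17695611,  0.21515913, -1.38187347]), 'wrist_torque': array([-0.01696546, -0.00228581, -0.03694178]), 'finger_force': 0.0, 'opening': 0.9956970421081488} [[ 0.893  0.45  -0.001]
 [ 0.45  -0.893  0.002]
 [ 0.    -0.002 -1.   ]] 0.014
```

View pics/top0.png

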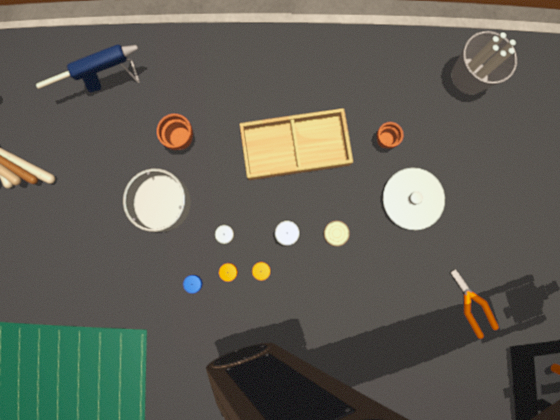

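View pics/side0.png

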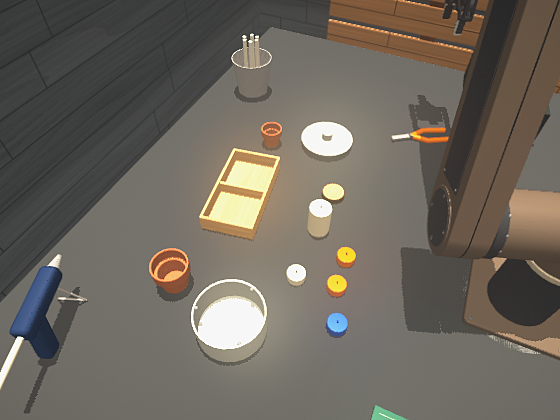

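Top view: tub (155,200), large pot (174,132), box (296,144), small pot (390,135), lid with its knob (416,198), short candle (224,234), tall candle (287,233), slice (337,233). Blue and orange look-alikes at (192,284), (228,272), (261,271). The side view agrees: the candle at (319,218) is tall, the one at (296,274) short.

```bash
cat > m.py <<'E'
from h import *
c=cam('top'); im=c['image']; hsv=cv2.cvtColor(im,cv2.COLOR_RGB2HSV)
H,S,V=[hsv[...,i].astype(int) for i in range(3)]
fg=((V>110)).astype(np.uint8)
red=((V>70)&(S>130)&((H<14)|(H>172))).astype(np.uint8)
def blob(mask,u,v,r):
    m=np.zeros_like(mask); m[v-r:v+r,u-r:u+r]=mask[v-r:v+r,u-r:u+r]
    cs=cv2.findContours(m,cv2.RETR_EXTERNAL,cv2.CHAIN_APPROX_NONE)[0]
    return max(cs,key=cv2.contourArea).reshape(-1,2)
for n,m,u,v,r,z in [('tub',fg,155,200,40,.064),('lid',fg,414,198,38,.022),('slice',fg,337,233,18,.014),('short',fg,224,234,16,.022),('tall',fg,287,233,18,.075),('small',red,390,135,20,.05),('large',red,174,132,24,.068)]:
    p=onz(c,blob(m,u,v,r),z)[:,:2].astype(np.float32)
    (x,y),rad=cv2.minEnclosingCircle(p); e=cv2.fitEllipse(p)
    print(n,'enc',round(x,4),round(y,4),'d',round(2*rad,4),'ell',np.round(e[0],4),np.round(e[1],4))
p=onz(c,blob(((S>60)&(V>90)).astype(np.uint8),296,144,60),.040)[:,:2].astype(np.float32)
print('box',cv2.minAreaRect(p), cv2.boxPoints(cv2.minAreaRect(p)))
k=onz(c,[[416,198]],.042); print('knob',k)
E
python3 m.py
```

```text
tub enc 0.5 0.2837 d 0.1413 ell [0.5001 0.2837] [0.1381 0.1393]
lid enc 0.5174 -0.2919 d 0.1444 ell [ 0.5175 -0.2918] [0.1418 0.1423]
slice enc 0.4369 -0.1184 d 0.06 ell [ 0.4369 -0.1184] [0.057  0.0584]
short enc 0.43 0.1334 d 0.0446 ell [0.43   0.1334] [0.0424 0.0427]
tall enc 0.4333 -0.0061 d 0.0546 ell [ 0.4336 -0.0066] [0.0513 0.0529]
small enc 0.6538 -0.2303 d 0.063 ell [ 0.6546 -0.2308] [0.0547 0.0612]
large enc 0.6491 0.2432 d 0.0868 ell [0.6501 0.2434] [0.0744 0.0842]
box ((0.6337599754333496, -0.023601815104484558), (0.13501571118831635, 0.24151726067066193), 9.259397506713867) [[ 0.5477012   0.08472102]
 [ 0.58656234 -0.15364929]
 [ 0.7198188  -0.13192466]
 [ 0.6809576   0.10644566]]
knob [[ 0.51554642 -0.29030573  0.042     ]]
```

Emit:
send_rows(moves="0 0 0.0743 0.84 -0.93 0.2 0.6;0 0 0.0743 0.84 -0.93 0.2 0.6;0 0 0.0743 0.84 -0.93 0.2 0.6;0 0 0.0743 0.84 -0.93 0.2 0.6;0 0 0.0743 0.84 -0.93 0.2 0.6;0 0 0.0743 0.84 -0.93 0.2 0.6", newtons=30)

```text
time: 0.95
eef_pos: [0.3703, -0.3612, 0.2057]
tcp_rot: [1.0, 0.0, 0.0, 0.001]
contact_force: [-0.2, 0.0, 0.0]
opening: 0.8
finger_force: 0.0
```

Emit:
send_rows(moves="0 0 0 0.333 -0.95 0.3 0.8;0 0 0 0.333 -0.95 0.3 0.8;0 0 0 0.333 -0.95 0.3 0.8;0 0 0 0.333 -0.95 0.3 0.8;0 0 0 0.333 -0.95 0.3 0.8")

```text
time: 1.58
eef_pos: [0.4372, -0.1713, 0.1452]
tcp_rot: [1.0, 0.001, -0.0, 0.0]
contact_force: [0.6, -0.8, 0.4]
opening: 0.901
finger_force: 0.0
```

Emit:
send_rows(moves="0 0 0 0 -0.265 0.2 0.8;0 0 0 0 -0.265 0.4 0.8;0 0 0 0 -0.265 0.4 0.8;0 0 0 0 -0.265 0.4 0.8")

```text
time: 2.08
eef_pos: [0.4382, -0.1203, 0.0671]
tcp_rot: [1.0, -0.001, 0.001, 0.001]
contact_force: [0.8, -0.6, 1.3]
opening: 0.901
finger_force: 0.0
```

```bash
python3 - <<'E'
from h import *
c=cam('wrist','w1.png'); s=ctrl.get_state(); print(s['eef_pos'],ctrl.finger_overhang)
print(proj(c,[[.437,-.1184,.014]]))
E
```

```text
[ 0.43852844 -0.12027792  0.06759652] 0.014
[[279.16733663 243.24449889]]
```

View pics/w1.png

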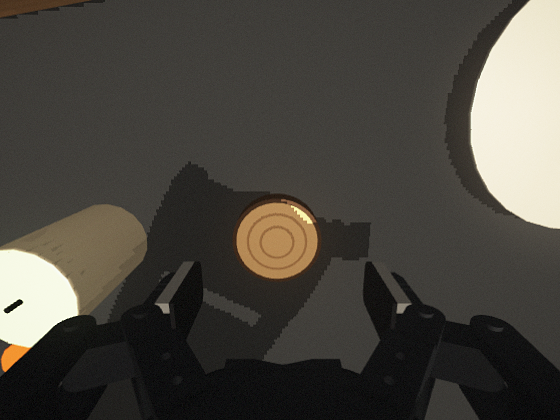

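The slice is at (277,241), within 1 mm of the prediction (279,243) and centred between the pads.

Emit:
send_rows(moves="0 0 0 0 0 0.12 0.8;0 0 0 0 0 0.24 0.8;0 0 0 0 0 0.24 0.8;0 0 0 0 0 0.24 0.2;0 0 0 0 0 0.24 0;0 0 0 0 0 0.24 -0.2;0 0 0 0 0 0.24 -0.2;0 0 0 0 0 0.24 -0.2;0 0 0 0 0 0.24 -0.2")

```text
time: 3.25
eef_pos: [0.4383, -0.1192, 0.0196]
tcp_rot: [1.0, 0.0, 0.002, 0.001]
contact_force: [-1.0, -1.2, 6.1]
opening: 0.634
finger_force: 30.9
```

```bash
python3 - <<'E'
from h import *
c=cam('wrist','w2.png'); s=ctrl.get_state(); print(s['eef_pos'],s['contact_force'],s['opening'],ctrl.finger_overhang)
E
```

```text
[ 0.43830459 -0.11912498  0.01960535] [-1.91239388 -1.55531004  5.78723515] 0.6335241772858716 0.014
```

View pics/w2.png

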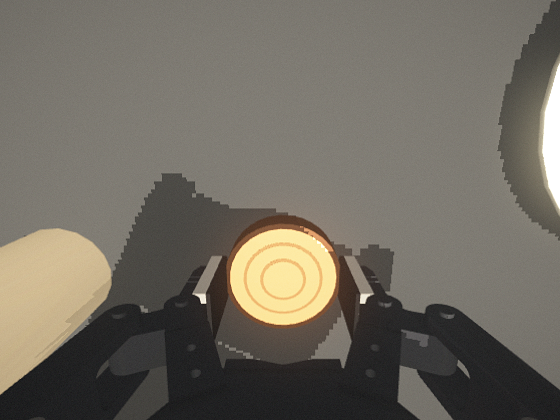

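The slice is gripped at an opening of 54 mm, centred between the pads at (283,277).

Emit:
send_rows(moves="0 0 0 0 0 -0.3 -0.3;0 0 0 0 0 -0.6 -0.3;0 0 0 0 0 -0.6 -0.3;0 0 0 0.1 -0.3 -0.6 -0.3;0 0 0 0.2 -0.6 -0.6 -0.3;0 0 0 0.315 -1 -0.6 -0.3;0 0 0 0.315 -1 -0.6 -0.3;0 0 0 0.315 -1 -0.6 -0.3;0 0 0 0.315 -1 -0.6 -0.3")

```text
time: 4.42
eef_pos: [0.4992, 0.0814, 0.1368]
tcp_rot: [1.0, -0.0, -0.001, 0.0]
contact_force: [-0.3, -0.6, -0.3]
opening: 0.631
finger_force: 32.0
```

Emit:
send_rows(moves="0 0 0 0 -0.3 0 -0.3;0 0 0 0 -0.6 0 -0.3;0 0 0 0 -1 0 -0.3;0 0 0 0 -1 0 -0.3;0 0 0 0 -1 0 -0.3;0 0 0 0 -1 0.1 -0.3;0 0 0 0 -1 0.2 -0.3;0 0 0 0 -1 0.2 -0.3")

```text
time: 5.42
eef_pos: [0.4977, 0.28, 0.0937]
tcp_rot: [1.0, -0.001, -0.003, 0.001]
contact_force: [-0.4, 0.6, 0.1]
opening: 0.633
finger_force: 32.0
```

```bash
python3 - <<'E'
from h import *
c=cam('wrist','w3.png'); s=ctrl.get_state(); print(s['eef_pos'],s['contact_force'],s['opening'])
print(delta([.5,.2837,.05]))
E
```

```text
[0.49866974 0.28063055 0.09520576] [ 0.98441586 -1.04755774 -0.03514168] 0.6318503373416777
[ 0.0075 -0.0157  0.226 ]
```

View pics/w3.png

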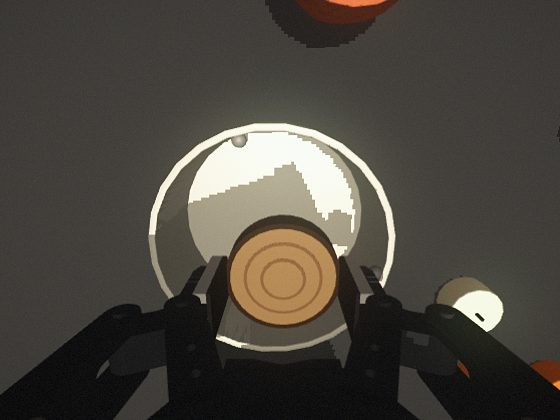

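The slice is held at (283,277) and the tub rim spans u 149 to 395, v 124 to 350. They are nearly concentric, so I'll lower it.

```bash
python3 - <<'E'
from h import *
c=cam('wrist'); P=onz(c,[[149,235],[395,235],[272,124],[272,350]],.064); print(P.round(4)); print(ctrl.get_state()['eef_pos'])
E
```

```text
[[0.5112 0.3535 0.064 ]
 [0.511  0.2187 0.064 ]
 [0.5696 0.2855 0.064 ]
 [0.4353 0.287  0.064 ]]
[0.49949689 0.28116857 0.09644684]
```

Emit:
send_rows(moves="0 0 0 0 -0.01 0.1 -0.3;0 0 0 0 -0.01 0.2 -0.3;0 0 0 0 -0.01 0.3 -0.3;0 0 0 0 -0.01 0.34 -0.3;0 0 0 0 -0.01 0.36 -0.3;0 0 0 0 -0.01 0.36 -0.3;0 0 0 0 -0.01 0.36 0.55;0 0 0 0 -0.01 0.36 0.55;0 0 0 0 -0.01 0.36 0.55")

```text
time: 6.65
eef_pos: [0.5001, 0.284, 0.026]
tcp_rot: [1.0, 0.0, 0.0, -0.0]
contact_force: [0.1, 0.1, 2.5]
opening: 0.772
finger_force: 0.0
```

Emit:
send_rows(moves="0 0 0 0 0 -0.15 0.55;0 0 0 0 0 -0.4 0.55;0 0 0 0 0 -0.4 0.55;0 0 0 0 0 -0.4 0.55;0 0 0 -0.1 0.2 -0.4 0.55;0 0 0 -0.2 0.45 -0.4 0.55;0 0 0 -0.35 0.74 -0.4 0.55;0 0 0 -0.35 0.74 -0.4 0.55;0 0 0 -0.35 0.74 -0.4 0.55")

```text
time: 7.78
eef_pos: [0.4293, 0.1358, 0.1044]
tcp_rot: [1.0, -0.001, -0.001, -0.0]
contact_force: [0.1, -0.7, 0.4]
opening: 0.776
finger_force: 0.0
```

```bash
python3 - <<'E'
from h import *
t=cam('top','t1.png')
c=cam('wrist','w4.png'); s=ctrl.get_state(); print(s['eef_pos'],s['contact_force'],s['opening'])
print(proj(c,[[.43,.1334,.022]]))
a=cv2.resize(t['image'][130:330,60:360],(560,373)); cv2.imwrite('pics/a1.png',np.vstack([a[:200],c['image'][:400]])[:,:,::-1])
E
```

```text
[0.43020613 0.13660208 0.10511639] [ 0.91355865 -0.04178839 -0.16304517] 0.775616209850244
[[286.43168449 225.65378168]]
```

View pics/a1.png

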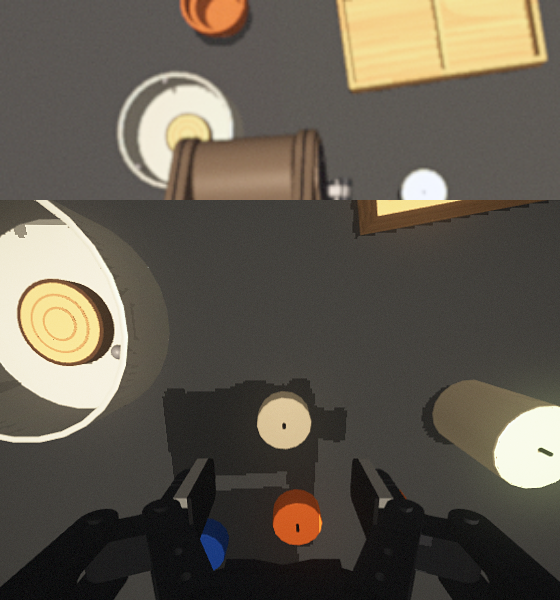

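The slice lies flat in the tub, and the short candle at (284,223) matches the prediction (286,226).

Emit:
send_rows(moves="0 0 0 0 0.011 0.15 0.5;0 0 0 0 0.011 0.3 0.5;0 0 0 0 0.011 0.4 0.5;0 0 0 0 0.011 0.4 0.5;0 0 0 0 0.011 0.4 -0.1;0 0 0 0 0.011 0.4 -0.4;0 0 0 0 0.011 0.4 -0.5;0 0 0 0 0.011 0.4 -0.5;0 0 0 0 0.011 0.4 -0.5;0 0 0 0 0.011 0.4 -0.5")

```text
time: 9.12
eef_pos: [0.431, 0.1341, 0.0265]
tcp_rot: [1.0, -0.0, 0.001, -0.0]
contact_force: [0.6, 1.7, 5.6]
opening: 0.449
finger_force: 30.7
```

Emit:
send_rows(moves="0 0 0 0 0 -0.25 -0.6;0 0 0 0 0 -0.5 -0.6;0 0 0 0 0 -0.5 -0.6;0 0 0 0.1 -0.2 -0.5 -0.6;0 0 0 0.25 -0.5 -0.5 -0.6;0 0 0 0.35 -0.75 -0.5 -0.6;0 0 0 0.35 -0.75 -0.5 -0.6;0 0 0 0.35 -0.75 -0.5 -0.6;0 0 0 0.35 -0.75 -0.5 -0.6;0 0 0 0.35 -0.75 -0.5 -0.6")

```text
time: 10.38
eef_pos: [0.4994, 0.2827, 0.1252]
tcp_rot: [1.0, -0.001, -0.0, 0.0]
contact_force: [0.1, -0.0, -1.2]
opening: 0.446
finger_force: 30.5
```

```bash
python3 - <<'E'
from h import *
c=cam('wrist','w5.png'); s=ctrl.get_state(); print(s['eef_pos'],s['contact_force'],s['opening'])
im=c['image']; print(proj(c,[[.5,.2837,.018],[.5,.2837,.105]]))
E
```

```text
[0.49958138 0.28286603 0.1254278 ] [-0.29269352 -0.76682485  0.02571169] 0.44344700041026075
[[281.10544497 215.09700477]
 [280.1738564  263.61488229]]
```

View pics/w5.png

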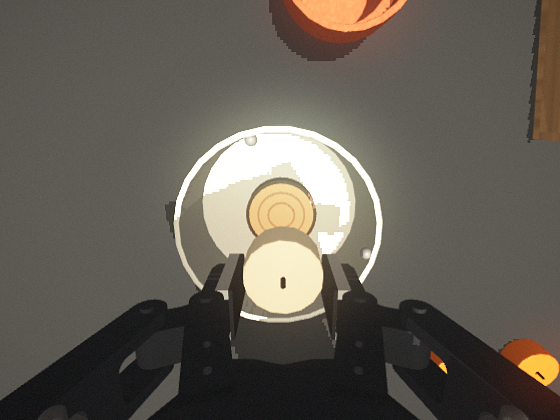

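The slice is at (281,213), predicted (281,215), and the candle is upright in the jaws. Lowering it.

Emit:
send_rows(moves="0 0 0 0 0 0.15 -0.6;0 0 0 0 0 0.3 -0.6;0 0 0 0 0 0.37 -0.6;0 0 0 0 0 0.4 -0.6;0 0 0 0 0 0.406 -0.6;0 0 0 0 0 0.406 -0.6;0 0 0 0 0 0.406 0.2;0 0 0 0 0 0.406 0.2;0 0 0 0 0 0.406 0.2")

```text
time: 11.55
eef_pos: [0.4998, 0.2838, 0.0444]
tcp_rot: [1.0, 0.0, 0.0, -0.0]
contact_force: [-0.1, -0.1, 0.2]
opening: 0.599
finger_force: 0.0
```

Emit:
send_rows(moves="0 0 0 0 0 -0.15 0.2;0 0 0 0 0 -0.3 0.2;0 0 0 0 0 -0.5 0.2;0 0 0 0 0 -0.5 0.2;0 0 0 -0.15 0.4 -0.5 0.5;0 0 0 -0.34 1 -0.5 0.5;0 0 0 -0.34 1 -0.5 0.5;0 0 0 -0.34 1 -0.5 0.5;0 0 0 -0.34 1 -0.5 0.5;0 0 0 -0.34 1 -0.5 0.5")

```text
time: 12.8
eef_pos: [0.4318, 0.0842, 0.1438]
tcp_rot: [1.0, 0.0, -0.0, -0.0]
contact_force: [-0.2, 0.1, -0.6]
opening: 0.747
finger_force: 0.0
```

```bash
python3 - <<'E'
from h import *
t=cam('top','t2.png'); s=ctrl.get_state(); print(s['eef_pos'],s['contact_force'],s['opening'])
c=cam('side','s2.png'); print('slice',proj(t,[[.501,.2837,.018]]),'candle top',proj(t,[[.5,.2837,.040]]))
a=cv2.resize(t['image'][150:250,105:205],(560,560))[80:480]; b=cv2.resize(c['image'][270:370,170:290],(240,200)); a[:200,:240]=b
cv2.imwrite('pics/a2.png',a[:,:,::-1])
E
```

```text
[0.43186025 0.08448632 0.14383301] [ 0.04870628  0.0994196  -0.9470875 ] 0.7493220732617724
slice [[159.39765346 201.15863545]] candle top [[156.58239582 200.54477633]]
```

View pics/a2.png

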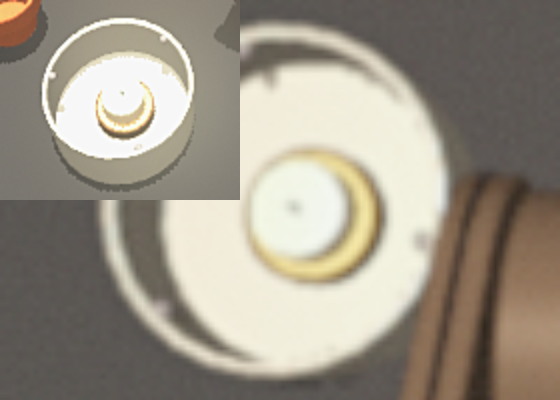

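The candle stands on the slice, about 2 mm off centre: its centre is near px (158,201) and the slice's near (161,203), with parallax accounted for. Next is the tall candle.

Emit:
send_rows(moves="0 0 0 0.007 0.2 0 0.8;0 0 0 0.007 0.45 0 0.8;0 0 0 0.007 0.45 0 0.8;0 0 0 0.007 0.45 0 0.8;0 0 0 0.007 0.45 0.1 0.8;0 0 0 0.007 0.45 0.25 0.8;0 0 0 0.007 0.45 0.4 0.8;0 0 0 0.007 0.45 0.4 0.8;0 0 0 0.007 0.45 0.4 0.3;0 0 0 0.007 0.45 0.4 0;0 0 0 0.007 0.45 0.4 -0.3;0 0 0 0.007 0.45 0.4 -0.3", newtons=40)

```text
time: 14.4
eef_pos: [0.4346, -0.0062, 0.0658]
tcp_rot: [1.0, -0.0, 0.002, -0.0]
contact_force: [0.1, 2.4, 5.9]
opening: 0.57
finger_force: 41.8
```

Emit:
send_rows(moves="0 0 0 0 0 0 -0.4;0 0 0 0 0 -0.2 -0.4;0 0 0 0 0 -0.4 -0.4;0 0 0 0 0 -0.4 -0.4;0 0 0 0.3 -0.06 -0.4 -0.4;0 0 0 0.6 -0.12 -0.4 -0.4;0 0 0 0.98 -0.2 -0.4 -0.4;0 0 0 0.98 -0.2 -0.4 -0.4;0 0 0 0.98 -0.2 -0.4 -0.4;0 0 0 0.98 -0.2 -0.4 -0.4")

```text
time: 15.65
eef_pos: [0.6275, 0.0336, 0.1426]
tcp_rot: [1.0, -0.0, -0.002, -0.0]
contact_force: [0.2, 0.4, -2.3]
opening: 0.571
finger_force: 42.0
```

```bash
python3 - <<'E'
from h import *
c=cam('wrist','w6.png'); s=ctrl.get_state(); print(s['eef_pos'],s['contact_force'],s['opening'])
b=np.array([.639,-.0227]); X=np.array([.987,.161]); Y=np.array([-.161,.987])
for sy in (1,-1):
    print(sy,b+Y*.0575*sy,[proj(c,[*(b+X*i*.062+Y*j*.118),.04]).round() for i in(1,-1) for j in (0,sy)])
E
```

```text
[0.62761128 0.03355958 0.14318094] [-0.50795173  0.81835306 -1.02029924] 0.5728586707269777
1 [0.6297425 0.0340525] [array([[347., 120.]]), array([[186., 147.]]), array([[363., 275.]]), array([[223., 295.]])]
-1 [ 0.6482575 -0.0794525] [array([[347., 120.]]), array([[518.,  91.]]), array([[363., 275.]]), array([[510., 254.]])]
```

View pics/w6.png

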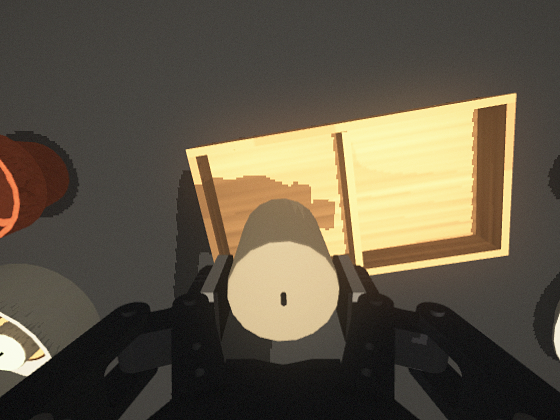

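The candle is held at (283,290). The box corners at (186,150), (517,94) and (510,255) match the prediction to 3 px. Lowering it.

Emit:
send_rows(moves="0 0 0 0 0 0.15 -0.4;0 0 0 0 0 0.27 -0.4;0 0 0 0 0 0.34 -0.4;0 0 0 0 0 0.36 -0.4;0 0 0 0 0 0.364 -0.4;0 0 0 0 0 0.364 -0.4;0 0 0 0 0 0.364 0.5;0 0 0 0 0 0.364 0.5;0 0 0 0 0 0.364 0.5;0 0 0 0 0 0.1 0.5;0 0 0 0 0 -0.1 0.5;0 0 0 0 0 -0.1 0.5")

```text
time: 17.2
eef_pos: [0.632, 0.0335, 0.1694]
tcp_rot: [1.0, 0.0, 0.005, 0.001]
contact_force: [0.5, -0.7, 0.7]
opening: 0.751
finger_force: 0.0
```

Emit:
send_rows(moves="0 0 0 0.04 0.3 0 0.8;0 0 0 0.08 0.6 0 0.8;0 0 0 0.12 1 0 0.8;0 0 0 0.12 1 0 0.8;0 0 0 0.12 1 0 0.8;0 0 0 0.12 1 0 0.8")

```text
time: 17.95
eef_pos: [0.6527, -0.1645, 0.1633]
tcp_rot: [1.0, 0.001, -0.001, -0.001]
contact_force: [-0.3, 0.7, -0.3]
opening: 0.902
finger_force: 0.0
```

```bash
python3 - <<'E'
from h import *
c=cam('wrist','w7.png'); s=ctrl.get_state(); print(s['eef_pos'],s['contact_force'],s['opening'])
print(proj(c,[[.6542,-.2305,.05]]))
im=c['image']; hsv=cv2.cvtColor(im,cv2.COLOR_RGB2HSV).astype(int)
m=((hsv[...,2]>50)&(hsv[...,1]>130)&((hsv[...,0]<12)|(hsv[...,0]>172))).astype(np.uint8)
m[320:]=0
k=max(cv2.findContours(m,cv2.RETR_EXTERNAL,cv2.CHAIN_APPROX_NONE)[0],key=cv2.contourArea); print(cv2.boundingRect(k))
E
```

```text
[ 0.65288469 -0.16424916  0.16354698] [0.89471564 0.32230737 0.60833999] 0.8994881808500128
[[363.96776693 211.86331754]]
(328, 170, 73, 70)
```

View pics/w7.png

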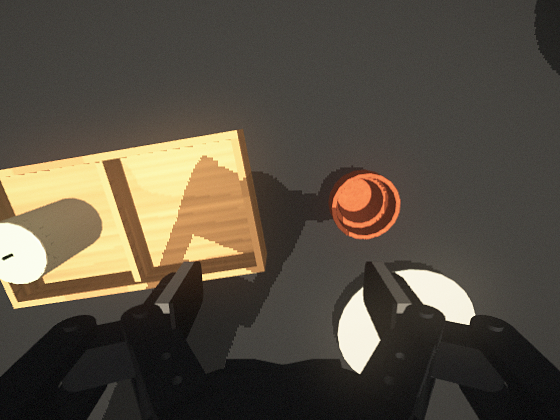

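The tall candle stands in its compartment. The pot rim centre is at (366,206), about 5 mm farther in x than the first measurement, so I'll correct for that.

Emit:
send_rows(moves="0 0 0 0.025 0.16 0 0.9;0 0 0 0.025 0.328 0 0.9;0 0 0 0.025 0.328 0 0.9;0 0 0 0.025 0.328 0.2 0.9;0 0 0 0.025 0.328 0.4 0.9;0 0 0 0.025 0.328 0.56 0.9;0 0 0 0.025 0.328 0.56 0.9;0 0 0 0.025 0.328 0.56 0.9;0 0 0 0.025 0.328 0.56 0.3;0 0 0 0.025 0.328 0.56 0.1;0 0 0 0.025 0.328 0.56 0;0 0 0 0.025 0.328 0.56 0", newtons=30)

```text
time: 19.5
eef_pos: [0.6595, -0.2322, 0.0547]
tcp_rot: [1.0, -0.0, 0.002, 0.0]
contact_force: [-0.8, 1.7, 6.2]
opening: 0.627
finger_force: 32.0
```

Emit:
send_rows(moves="0 0 0 0 0 0 -0.1;0 0 0 0 0 -0.2 -0.1;0 0 0 0 0 -0.4 -0.1;0 0 0 0 0 -0.4 -0.1;0 0 0 0 -0.25 -0.4 -0.1;0 0 0 -0.025 -0.5 -0.4 -0.1;0 0 0 -0.05 -0.76 -0.4 -0.1;0 0 0 -0.05 -0.76 -0.4 -0.1;0 0 0 -0.05 -0.76 -0.4 -0.1;0 0 0 -0.05 -0.76 -0.4 -0.1")

```text
time: 20.75
eef_pos: [0.6481, -0.0812, 0.1316]
tcp_rot: [1.0, -0.001, -0.0, 0.0]
contact_force: [1.0, 0.2, -0.7]
opening: 0.62
finger_force: 32.1
```

```bash
python3 - <<'E'
from h import *
c=cam('wrist','w8.png'); s=ctrl.get_state(); print(s['eef_pos'],s['contact_force'],s['opening'],s['finger_force'])
E
```

```text
[ 0.64814304 -0.08123208  0.13178868] [-0.3367461   0.42090544 -0.82633647] 0.6202455053824677 32.12188563178643
```

View pics/w8.png

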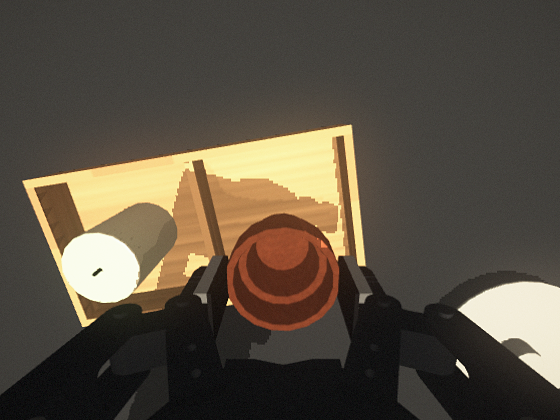

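The pot is held level at (283,270), over the right-hand compartment. Lowering it.

Emit:
send_rows(moves="0 0 0 0 0 0.15 -0.1;0 0 0 0 0 0.27 -0.1;0 0 0 0 0 0.34 -0.1;0 0 0 0 0 0.36 -0.1;0 0 0 0 0 0.364 -0.1;0 0 0 0 0 0.364 -0.1;0 0 0 0 0 0.364 0.5;0 0 0 0 0 0.364 0.5;0 0 0 0 0 0.364 0.5;0 0 0 0 0 0.1 0.5;0 0 0 0 0 -0.1 0.5;0 0 0 0 0 -0.1 0.5")

```text
time: 22.3
eef_pos: [0.6509, -0.0805, 0.1572]
tcp_rot: [1.0, 0.0, 0.005, 0.001]
contact_force: [-0.5, 0.0, -0.4]
opening: 0.755
finger_force: 0.0
```

Emit:
send_rows(moves="0 0 0 -0.2 0.3 0 0.4;0 0 0 -0.4 0.6 0 0.4;0 0 0 -0.66 1 0 0.4;0 0 0 -0.66 1 0 0.4;0 0 0 -0.66 1 0 0.4;0 0 0 -0.66 1 0 0.4")

```text
time: 23.05
eef_pos: [0.5157, -0.2793, 0.1509]
tcp_rot: [1.0, -0.0, -0.001, -0.001]
contact_force: [0.5, 0.5, 0.3]
opening: 0.702
finger_force: 0.0
```

```bash
python3 - <<'E'
from h import *
c=cam('wrist','w9.png'); s=ctrl.get_state(); print(s['eef_pos'],s['contact_force'],s['opening'],s['finger_force'])
t=cam('top','t9.png')
print(proj(c,[[.5175,-.292,.022],[.5155,-.2903,.042]]))
g=t['image'][80:260,220:470]; a=cv2.resize(g,(560,403)); cv2.imwrite('pics/a9.png',np.hstack([cv2.resize(c['image'],(400,300)),cv2.resize(g,(400,288))[:,:,:].copy() if 0 else cv2.resize(g,(400,300))])[:,:,::-1])
E
```

```text
[ 0.51619105 -0.27879475  0.15118399] [ 0.70677512 -0.29820205  0.08380959] 0.700140393732483 0.0
[[297.52320596 206.26510557]
 [296.44425638 215.34229166]]
```

View pics/a9.png

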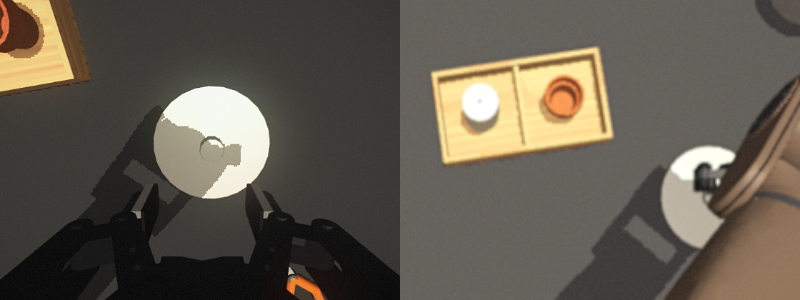

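Tall candle and pot both stand in the box. The lid flange is centred near (296,200) in the wrist view; I'll refine that with the contour.

```bash
python3 - <<'E'
from h import *
c=cam('wrist'); im=c['image']; print(ctrl.get_state()['eef_pos'])
g=cv2.cvtColor(im,cv2.COLOR_RGB2HSV).astype(int); m=((g[...,2]>95)&(g[...,1]<90)).astype(np.uint8); m[300:]=0
k=max(cv2.findContours(m,cv2.RETR_EXTERNAL,cv2.CHAIN_APPROX_NONE)[0],key=cv2.contourArea).reshape(-1,2)
k=k[k[:,1]<250]
p=onz(c,k,.022)[:,:2]
A=np.c_[2*p,np.ones(len(p))]; s=np.linalg.lstsq(A,(p**2).sum(1),rcond=None)[0]; print('lid',s[:2],'d',2*np.sqrt(s[2]+s[:2]@s[:2]), cv2.boundingRect(k))
gray=cv2.cvtColor(im,cv2.COLOR_RGB2GRAY)
h=cv2.HoughCircles(gray[170:245,250:345],cv2.HOUGH_GRADIENT,1,50,param1=80,param2=12,minRadius=12,maxRadius=26); print(h)
if h is not None: print(onz(c,[[h[0][0][0]+250,h[0][0][1]+170]],.042))
E
```

```text
[ 0.51665017 -0.2784858   0.15157987]
lid [ 0.51892581 -0.29062101] d 0.1388867111357705 (216, 121, 163, 129)
[[[48.5 39.5 16.9]]]
[[ 0.52103625 -0.29127152  0.042     ]]
```

Emit:
send_rows(moves="0 0 0 0.012 0.055 0.15 0.4;0 0 0 0.012 0.055 0.3 0.4;0 0 0 0.012 0.055 0.45 0.2;0 0 0 0.012 0.055 0.5 0;0 0 0 0.012 0.055 0.53 0;0 0 0 0.012 0.055 0.544 0;0 0 0 0.012 0.055 0.544 0;0 0 0 0.012 0.055 0.544 -0.5;0 0 0 0.012 0.055 0.544 -0.8;0 0 0 0.012 0.055 0.544 -0.8;0 0 0 0.012 0.055 0.544 -0.8;0 0 0 0.012 0.055 0.544 -0.8", newtons=60)

```text
time: 24.7
eef_pos: [0.5192, -0.2914, 0.0446]
tcp_rot: [1.0, -0.0, 0.001, 0.001]
contact_force: [-0.4, -0.0, 6.1]
opening: 0.294
finger_force: 59.1
```

Emit:
send_rows(moves="0 0 0 0 0 -0.2 -0.9;0 0 0 0 0 -0.4 -0.9;0 0 0 0 0 -0.6 -0.9;0 0 0 0 -0.25 -0.6 -0.9;0 0 0 0 -0.5 -0.6 -0.9;0 0 0 -0.04 -0.75 -0.6 -0.9;0 0 0 -0.09 -1 -0.6 -0.9")

```text
time: 25.58
eef_pos: [0.4997, -0.0892, 0.1627]
tcp_rot: [1.0, -0.0, -0.0, -0.0]
contact_force: [-0.3, -0.2, -0.6]
opening: 0.293
finger_force: 59.1
```

Emit:
send_rows(moves="0 0 0 0 -0.25 0 -0.9;0 0 0 0 -0.5 0 -0.9;0 0 0 0 -0.75 0 -0.9;0 0 0 0 -1 0 -0.9")

```text
time: 26.08
eef_pos: [0.4999, 0.1107, 0.1628]
tcp_rot: [1.0, -0.0, -0.0, 0.0]
contact_force: [0.2, -0.2, -0.8]
opening: 0.295
finger_force: 59.1
```

Emit:
send_rows(moves="0 0 0 0 -0.25 0 -0.9;0 0 0 0 -0.5 0 -0.9;0 0 0 0 -0.75 0 -0.9;0 0 0 0 -0.85 0 -0.9;0 0 0 0 -0.876 0 -0.9;0 0 0 0 -0.876 0 -0.9;0 0 0 0 -0.876 0 -0.9;0 0 0 0 -0.876 0 -0.9")

```text
time: 27.08
eef_pos: [0.5008, 0.2833, 0.1634]
tcp_rot: [1.0, -0.001, -0.0, 0.0]
contact_force: [0.9, 0.4, -1.2]
opening: 0.289
finger_force: 59.2
```

```bash
python3 - <<'E'
from h import *
c=cam('side','s10.png'); t=cam('top','t10.png'); w=cam('wrist','w10.png'); s=ctrl.get_state(); print(s['eef_pos'],s['contact_force'],s['opening'],s['finger_force'])
top=np.hstack([cv2.resize(c['image'],(400,300)),cv2.resize(t['image'][130:280,60:260],(400,300))])
im=w['image']; g=cv2.cvtColor(im,cv2.COLOR_RGB2HSV).astype(int)
cv2.imwrite('pics/a10.png',np.vstack([top,np.hstack([cv2.resize(im,(400,300)),np.zeros((300,400,3),np.uint8)])])[:,:,::-1])
E
```

```text
[0.50069607 0.28383216 0.16342676] [-0.46180774  0.35664929 -0.05275833] 0.2935883135558486 59.200758934020996
```

View pics/a10.png

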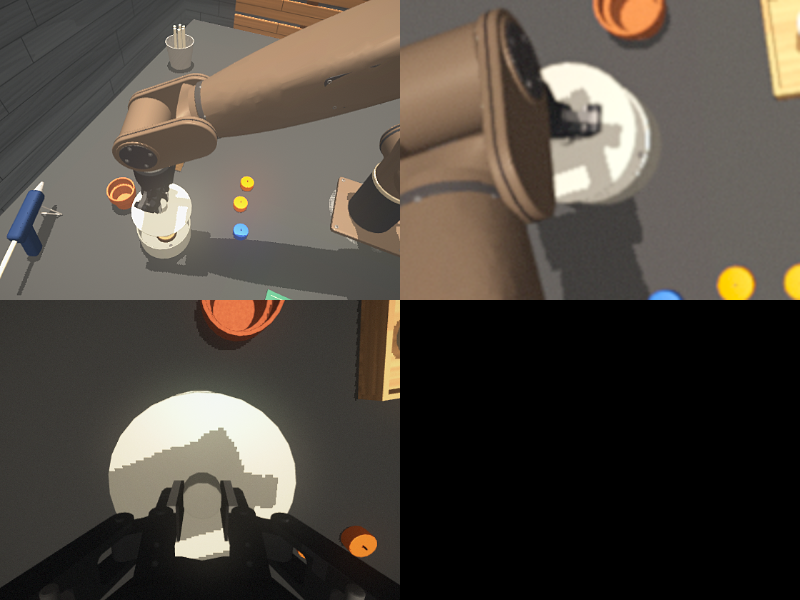

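The lid is held level, knob between the pads, and its flange covers the tub in the wrist view. Checking the lid's offset from the TCP.

```bash
python3 - <<'E'
from h import *
def fit(p):
    s=np.linalg.lstsq(np.c_[2*p,np.ones(len(p))],(p**2).sum(1),rcond=None)[0]; return s[:2],2*np.sqrt(s[2]+s[:2]@s[:2])
def run(c,im,z,lim):
    g=cv2.cvtColor(im,cv2.COLOR_RGB2HSV).astype(int); m=((g[...,2]>95)&(g[...,1]<90)).astype(np.uint8); m[lim:]=0
    k=cv2.convexHull(max(cv2.findContours(m,cv2.RETR_EXTERNAL,cv2.CHAIN_APPROX_NONE)[0],key=cv2.contourArea)).reshape(-1,2)
    k=k[k[:,1]<lim-4]; print(fit(onz(c,k,z)[:,:2]))
c=cam('wrist'); s=ctrl.get_state(); print(s['eef_pos']); run(c,c['image'],s['eef_pos'][2]-.0446+.022,270)
# tub rim from the earlier wrist view w3: shift extrinsics to the pose then
E=np.array(c['extrinsics']); E[:3,3]+=np.array([.4987,.2806,.0952])-s['eef_pos']; c3=dict(c,extrinsics=E)
run(c3,cv2.imread('pics/w3.png')[:,:,::-1],.064,255)
E
```

```text
[0.50065329 0.28398073 0.16339136]
(array([0.50074351, 0.28343532]), np.float64(0.1389381749686493))
(array([0.50282845, 0.28625178]), np.float64(0.13633698579148404))
```

Emit:
send_rows(moves="0 0 0 0.003 -0.004 0.1 -0.9;0 0 0 0.003 -0.004 0.2 -0.9;0 0 0 0.003 -0.004 0.27 -0.9;0 0 0 0.003 -0.004 0.29 -0.9;0 0 0 0.003 -0.004 0.31 -0.9;0 0 0 0.003 -0.004 0.33 -0.9;0 0 0 0.003 -0.004 0.34 -0.9;0 0 0 0.003 -0.004 0.34 -0.9")

```text
time: 28.28
eef_pos: [0.5026, 0.2858, 0.0973]
tcp_rot: [1.0, -0.0, 0.002, -0.001]
contact_force: [1.2, 0.3, 3.4]
opening: 0.295
finger_force: 59.5
```

Emit:
send_rows(moves="0 0 0 0 0 0.01 -0.9;0 0 0 0 0 0.02 -0.9;0 0 0 0 0 0.03 -0.9;0 0 0 0 0 0.03 -0.9;0 0 0 0 0 0.04 -0.9;0 0 0 0 0 0.04 -0.9")

```text
time: 29.02
eef_pos: [0.5012, 0.2849, 0.0895]
tcp_rot: [1.0, 0.0, -0.001, 0.001]
contact_force: [-4.5, -3.5, 13.3]
opening: 0.296
finger_force: 60.9
```

Emit:
send_rows(moves="0 0 0 0 0 0.01 -0.9;0 0 0 0 0 0.02 -0.9;0 0 0 0 0 0.02 -0.9")

```text
time: 29.4
eef_pos: [0.5012, 0.285, 0.0894]
tcp_rot: [1.0, 0.0, -0.002, 0.001]
contact_force: [-14.1, -7.1, 31.2]
opening: 0.295
finger_force: 62.7
```

Emit:
send_rows(moves="0 0 0 0 0 -0.02 -0.9;0 0 0 0 0 -0.02 -0.9;0 0 0 0 0 -0.02 -0.1;0 0 0 0 0 -0.02 0.1;0 0 0 0 0 -0.02 0.1;0 0 0 0 0 -0.02 0.1;0 0 0 0 0 -0.25 0.1;0 0 0 0 0 -0.5 0.1;0 0 0 -0.1 0.3 -0.6 0.1;0 0 0 -0.2 0.6 -0.6 0.1;0 0 0 -0.3 1 -0.6 0.1;0 0 0 -0.3 1 -0.6 0.1")

```text
time: 30.9
eef_pos: [0.4401, 0.083, 0.2032]
tcp_rot: [1.0, -0.001, 0.0, 0.0]
contact_force: [0.5, -0.2, 0.4]
opening: 0.553
finger_force: 0.0
```

```bash
python3 - <<'E'
from h import *
c=cam('side','s11.png'); t=cam('top','t11.png'); s=ctrl.get_state(); print(s['eef_pos'],s['contact_force'],s['opening'])
cv2.imwrite('pics/a11.png',np.vstack([cv2.resize(c['image'][140:400,130:330],(0,0),fx=1.15,fy=1.15,interpolation=1)[:299,:230] if 0 else cv2.resize(c['image'][130:370,130:330],(500,600))])[:,:,::-1])
h=t['image']; print('top lid flange px', )
g=cv2.cvtColor(h,cv2.COLOR_RGB2HSV).astype(int); m=((g[...,2]>110)&(g[...,1]<90)).astype(np.uint8)
M=np.zeros_like(m); M[155:245,110:205]=m[155:245,110:205]
k=cv2.convexHull(max(cv2.findContours(M,0,1)[0],key=cv2.contourArea)).reshape(-1,2).astype(np.float32)
for z in (.067,.076): print(z,cv2.fitEllipse(onz(t,k,z)[:,:2].astype(np.float32)))
E
```

```text
[0.44064593 0.08339808 0.20328014] [0.08528005 0.53809647 0.35839822] 0.5517720215122782
top lid flange px
0.067 ((0.499708354473114, 0.28406667709350586), (0.14189273118972778, 0.14499709010124207), 67.4537582397461)
0.076 ((0.49874481558799744, 0.28128287196159363), (0.1404927521944046, 0.14356647431850433), 67.45398712158203)
```

View pics/a11.png

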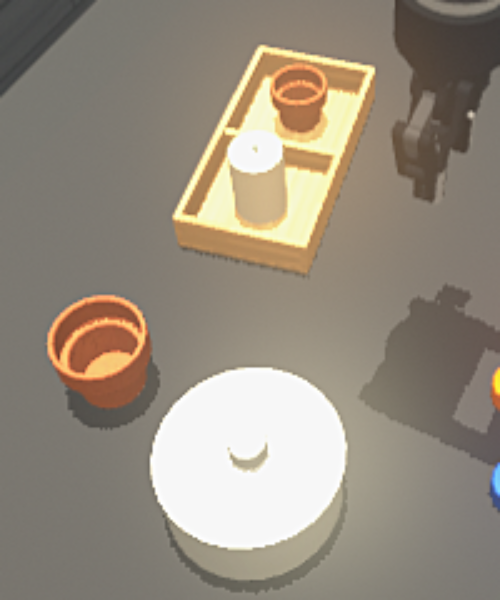

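The lid is seated: 31 N of push gave no further travel, and it is level and centred on the tub. The tall candle and small pot stand upright in the box, the large pot has not moved, and the gripper is clear of everything.

```bash
python3 -c "
from plant import ctrl
print(ctrl.sign_off())"
```

```text
the job is handed in; nothing more can be done
None
```

I made up both gift kits and handed the job in at about 31 s of the 122 s allowed; sign-off gave no pass/fail verdict, but the last pictures and force readings showed everything in place.

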